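# Pile the passed clamp plates in the transport case

### The job

Lift the green case's lid open until it rests back on its stop. Then take the two bare aluminium clamp plates off the sloping rack and pile them, one at a time, squarely on the plate already lying in the case, edges in line and bores up, setting each down without dropping it. The plate with the red band is a reject: leave it in the rack, leave the other things on the bench alone, and leave the lid open.

Things in the scene. Friction and masses are not known exactly. Their poses are not given: they have to be found in the camera images.
- lid (a joint): angle of the case's lid, rad: 0 shut, 1.8 fully open, leaning back on its stop. The lid (0.35 kg, 170 x 200 x 4 mm) has its hinge along the case's far top edge; it falls shut from below about 1.55 and falls back onto its stop from above it
- lid_pull (a point): middle of the lid's black round pull bar, 18 mm thick and 46 mm long, lying along the case's y axis 28 mm in front of the lid's free edge (198 mm from the hinge line), held by a 14 mm wide neck at its middle; it can be pinched by its two ends from above; 64 mm above the bench while shut
- lid_hinge (a point): middle of the lid's hinge line, which runs along the case's y axis at its far top edge, 60 mm above the bench; y points along the hinge
- case: fixed green sheet-metal transport case, outside 170 (x) x 200 (y) x 60 mm high, walls and floor 5 mm; origin under its centre on the bench, x from its front (pull bar) to its hinge. It can stand on either side of the bench
- case_in (a point): centre of the case's inner floor, 5 mm above the bench
- rack: fixed grey rack, 290 mm wide, 150 mm deep, sloping down away from the robot at 30 degrees to level. Three plates lie side by side on it, 105 mm apart, each on a raised wooden rib (30 mm wide, 14 mm above the grey board) and against a small wooden lip (30 mm wide, 8 mm proud of the rib) at its lower end. Origin on the bench under the middle plate; x to the rear, y along the row
- rack_middle (a point): centre of the middle seat, in the plane of the plates' undersides, 66 mm above the bench
- plate_a: bare aluminium clamp plate, in any of the three places of the rack, 120 x 60 x 16 mm, about 0.3 kg. Origin: centre of its underside; x along its 120 mm length, y across its 60 mm width, z out of its upper face (two dark bores), which points up and away from the robot, 30 degrees from vertical, at first; x runs down the slope
- plate_b: second clamp plate, same as plate_a, in another place of the rack
- plate_reject: reject clamp plate in the rack, same size, with a broad red band around its middle
- plate_base: clamp plate lying flat on the floor of the case, the bottom of the pile, loose, turned a little from the case's axes, hidden until the lid is open. 120 x 60 x 16 mm, about 0.3 kg. Origin: centre of its underside; x along its 120 mm length, y across its 60 mm width, z out of its upper face (two dark bores)
- wrench: open-ended steel wrench, 150 mm long, lying on the bench between rack and case; origin under its middle
- jar: amber jar with yellow lid, 68 mm across, 90 mm tall; origin under its centre
- hammer: hammer lying on the bench beyond the case and rack; origin under its middle
- brush: hand brush, 180 mm long, lying on the bench between rack and case, nearer the robot; origin under its middle
- oil: blue plastic oil bottle with red cap, 60 mm across, 170 mm tall; origin under its centre
Not all that is in view belongs to the job. Leave any turquoise or yellow look-alike of the plate_b alone.

How it is judged:
By the outcome, as a careful person would: the job done as asked, in the order asked, and still so for the second after the job is handed in, with the robot touching nothing.
It also fails if it takes over 69 s, if anything falls off the work surface, if the arm or the gripper's body presses on something with over 40 N, if the wrist force passes 120 N, or if a joint passes its speed limit or range.

### The arm

A 7-joint arm with a two-finger parallel gripper is mounted at the origin on the work surface. World frame = base frame: x ahead of the robot, y to its left, z up, the work surface at z = 0. Lengths are in mm, angles in rad, forces in N, time in s.
With the tool pointing down it reaches from about 400 to 875 mm from the base axis. Payload 6.5 kg.
Tool frame: the origin (TCP) lies at the very end of the fingers, on their centre line; the grasp point (between the pads) lies 19 mm behind it; z points along the fingers, y is the line along which they close (so a half turn about z gives the same grasp; the last joint's range is limited). The gripper opens to 85 mm and grips with 20 to 120 N. Pads are 22 mm wide; open, the fingers measure 114 mm over their backs; the gripper's body (76 mm by 85 mm) begins 54 mm behind the grasp point. The pads swing forward as they close: fully open they stand 13 mm farther back than shut.
Start: joints at [1.203, 0.536, -0.004, 1.538, 0.003, 1.067, -0.071], TCP at [193.201, -620.615, 231.29] pointing down, gripper open.
Joint ranges: [-2.7, 2.7], [-0.37, 2.16], [-1.27, 1.26], [0.24, 2.4], [-1.31, 4.45], [0.19, 1.91], [-2.76, 2.76]. Speed limits (rad/s): [2.39, 2.39, 3.14, 3.14, 3.14, 3.14, 3.14].

### API

Orientations are given as a unit quaternion [w, x, y, z].
In Python, from rig import monitor, capture, camera_info, arm, masks_of gives the robot as it stands.
- The arm moves only by the tool apply_moves, never from a script. Its argument "series" is a list of rows, each an object of numbers: "grip": the finger opening in m, from 0 to 0.0854; "dx", "dy", "dz": the shift along the world's x, y, z in m; "wx", "wy", "wz": the turn, a rotation vector about the world's x, y, z in rad. A call has exactly 10 rows; each row is the pose to reach, as a shift and turn from the pose commanded when the call began; what a row does not reach only later rows make up. A row lasts 1/10 s, in which the tool goes at most 50 mm and 8.59 degrees, less where a joint would pass 70% of its speed; a pose out of reach is approached as far as the arm can. A call with a gripper value outside its range is refused whole. The fingers move at their own pace and stop on an object; "force" is the grip in N (left out, the last holds). Time passes only in rows, so rows that repeat a pose let the fingers close, or fill a call up. It gives the time, the measured TCP pose, the force, the opening and the grip force at its end, in the units of the state.
- monitor.observe(): the state, without advancing time (a new reading comes with each control period).
- capture(name): name is "side" or "top"; returns the picture (400x640x3 uint8, blue, green, red); there is no depth.
- camera_info(name): a dict with "camera_matrix" (3x3 intrinsics, pixels), "extrinsics" (4x4, takes a point from world to camera coordinates). Camera axes: x right, y up, looking along -z (the intrinsics and any distortion apply to the point x, -y, -z); pixel columns grow to the right and rows downward; lengths in mm; the calibration is good to about 2 mm. A picture is of the moment at which its call begins. camera_info takes no time and is no camera call.
- arm.finish_job(): hands the job in; it is judged then, once.
Trained networks look in the newest picture that a camera, given by its name, has taken for a name from the list of things; names that differ only in an ending like _2 or _b are one class to them, and where a whole thing is asked for, a point or a joint stands for the part that bears it (a point fixed in the world has none). Each returns a list of dicts, best first, with "conf" (0 to 1); they miss things now and then, are a little off and sometimes report something else, mostly with a low value. They report only what shows in the picture. A call takes as long as a camera call. They do not tell look-alikes from the thing itself.
- masks_of(camera, name): "pixels" (400x640 bool, what is visible of it) and "at" ([column, row] in pixels, amid what is visible of it).
The state is a dict: "clock": time; "q": joint angles; "joint_velocities": joint speeds; "tau": joint torques, N m; "tcp_pos": TCP position; "tcp_rot": TCP orientation; "contact_force": force on the tool from outside, world axes, zero at the start; "torque": the same for the moment, N m; "finger_gap": opening from 0.0 (shut) to 1.0 (fully open); "gripper_force": force on a finger pad.
Only numpy, scipy, OpenCV 4.12 (cv2) and the standard library are available. Lean on these libraries where they do the work, as an engineer would, in place of code of your own. Each camera call takes 0.05 s, during which the arm holds its last target. There are 200 camera calls.

## Working session

There is one attempt and no reset: what is moved stays moved. The work goes in short steps, Python scripts to look and compute and a tool call to move; the robot and the scene stay as the last step left them, time stands still between calls to the robot, and variables do not carry over. Pictures are saved under pics/ and viewed, at most 13 in all, crops included, and the job is handed in when it is done.

Besides the shell and the picture viewer there is one more tool, called after ">>>" as name(argument=value, ...) on one line, values as JSON. apply_moves: Moves the arm, as the interface text tells. Its arguments: {"type":"object","properties":{"series":{"type":"array"},"force":{"type":"number"}},"required":["series"]}

```bash
mkdir -p pics; ls
python3 - <<'E'
from rig import *
import cv2,numpy as np
print(monitor.observe())
ims=[]
for c in("side","top"):
    im=capture(c);cv2.imwrite(f"pics/{c}0.png",im)
    i=camera_info(c);print(c,i)
    for n in("lid_pull","case","rack","plate_a","plate_reject","wrench","jar","brush","oil","hammer"):
        print(n,[(round(d["conf"],2),np.round(d["at"]).tolist(),int(d["pixels"].sum())) for d in masks_of(c,n)][:5])
E
```

```text
pics
{'clock': 0.0, 'q': array([ 1.20279413,  0.5371878 , -0.00445166,  1.53884555,  0.00261826,
        1.06730168, -0.07116949]), 'joint_velocities': array([-0.00079246,  0.00018719, -0.00153328, -0.00062283,  0.00012843,
        0.00012887,  0.00027063]), 'tau': array([-1.27487983e-03, -5.83407032e+01,  1.04834687e+00, -2.59097403e+01,
        1.24194555e-02,  9.73368587e-03,  5.06140077e-05]), 'tcp_pos': array([ 193.00788435, -620.03271949,  230.4097047 ]), 'tcp_rot': array([-8.45514676e-04,  9.88626442e-01,  1.50389511e-01, -1.97701053e-04]), 'contact_force': array([-0.35153212,  0.79683516, -0.73306843]), 'torque': array([ 0.01664185,  0.00427524, -0.0167278 ]), 'gripper_force': 0.0, 'finger_gap': 0.9988099024507527}
side {'camera_matrix': array([[510.28598126,   0.        , 321.21487413],
       [  0.        , 510.28598126, 200.98583479],
       [  0.        ,   0.        ,   1.        ]]), 'extrinsics': array([[-7.07955101e-01, -7.06257380e-01,  2.97967065e-04,
         3.71875473e+02],
       [ 4.06598612e-01, -4.07230967e-01,  8.17826698e-01,
        -2.32970245e+02],
     
[... 1058 characters left out ...]
55736108e+02],
       [-1.38756874e-01,  4.63091664e-03,  9.90315649e-01,
        -1.23316236e+03],
       [ 0.00000000e+00,  0.00000000e+00,  0.00000000e+00,
         1.00000000e+00]])}
lid_pull [(0.71, [412.0, 174.0], 3724), (0.32, [246.0, 100.0], 567)]
case [(0.85, [412.0, 175.0], 3988)]
rack [(0.88, [258.0, 190.0], 1632)]
plate_a [(0.98, [181.0, 223.0], 744), (0.97, [218.0, 173.0], 737), (0.9, [251.0, 174.0], 682), (0.72, [244.0, 233.0], 809), (0.58, [220.0, 288.0], 829)]
plate_reject [(0.24, [252.0, 194.0], 1714)]
wrench [(0.84, [327.0, 147.0], 273)]
jar [(0.75, [321.0, 99.0], 501)]
brush [(0.62, [332.0, 194.0], 467)]
oil [(0.58, [246.0, 97.0], 536)]
hammer [(0.74, [398.0, 109.0], 681)]
```

View pics/side0.png

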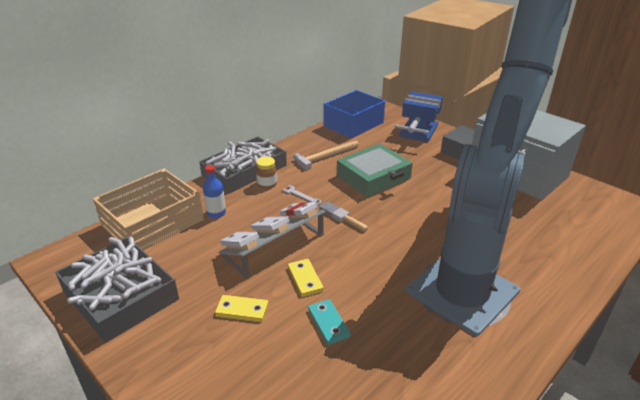

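View pics/top0.png

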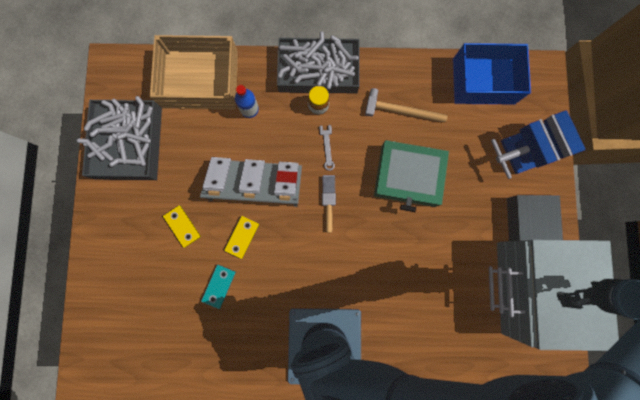

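The side view shows the case at about (374,170) and the rack plates at (240,240), (268,225) and (298,209), where the last has the red band. In the top view the case is at (412,174) with its pull bar near (405,208). The plates are at (217,174), (252,177) and (287,179), with the reject on the right. I'll fit the poses by silhouette next.

```bash
cat > h.py <<'E'
from rig import *
import cv2,numpy as np
from scipy.optimize import minimize
from scipy.spatial.transform import Rotation as R
def proj(c,P):
    i=camera_info(c);E=i["extrinsics"];K=i["camera_matrix"]
    p=np.atleast_2d(P)@E[:3,:3].T+E[:3,3]
    p=p*[1,-1,-1];q=p@K.T
    return q[:,:2]/q[:,2:]
def ray(c,uv,z):
    i=camera_info(c);E=i["extrinsics"];K=i["camera_matrix"]
    d=np.linalg.inv(K)@[uv[0],uv[1],1];d=E[:3,:3].T@(d*[1,-1,-1]);o=-E[:3,:3].T@E[:3,3]
    return o+d*(z-o[2])/d[2]
def box(lx,ly,z0,z1):
    return np.array([[sx*lx/2,sy*ly/2,z] for sx in(-1,1) for sy in(-1,1) for z in(z0,z1)])
S=4
def sil(c,P):
    m=np.zeros((400*S,640*S),np.uint8)
    h=cv2.convexHull(((proj(c,P)+.5)*S-.5).astype(np.float32)).round().astype(np.int32)
    cv2.fillConvexPoly(m,h,1)
    return cv2.resize(m.astype(np.float32),(640,400),interpolation=cv2.INTER_AREA)
def cost(parts):
    # parts: (cam, points, mask)
    s=0
    for c,P,M in parts:
        a=sil(c,P);s+=np.abs(a-M).sum()/M.sum()
    return s
def fit(f,x0,step):
    x0=np.array(x0,float);n=len(x0)
    sim=np.vstack([x0]+[x0+np.eye(n)[k]*step[k] for k in range(n)])
    for _ in range(2):
        r=minimize(f,sim[0],method="Nelder-Mead",options=dict(initial_simplex=sim,xatol=.02,fatol=1e-4,maxiter=300))
        sim=np.vstack([r.x]+[r.x-np.eye(n)[k]*np.array(step[k])*.5 for k in range(n)])
    return r.x,r.fun
def rz(a):return R.from_euler("z",a)
def plateW(x,y,yaw,P=box(120,60,0,16)):  # in rack, seat 66 high
    return rz(yaw).apply(R.from_euler("y",np.pi/6).apply(P))+[x,y,66]
E
python3 - <<'E'
from h import *
for c in("side","top"): capture(c)
M={}
for c in("side","top"):
    l=masks_of(c,"case")[0]["pixels"]|masks_of(c,"lid_pull")[0]["pixels"]
    M[c]=l.astype(np.float32)
    M[c+"p"]=[d for d in masks_of(c,"plate_a")]+[d for d in masks_of(c,"plate_reject")]
np.save("m.npy",M,allow_pickle=True)
c0=ray("top",(412,174),60);print("case0",c0)
pull=np.array([[-113,-23,55],[-113,23,55],[-113,23,73],[-113,-23,73]])
def fc(v,cams=("side","top")):
    P=rz(v[2]/100).apply(box(170,200,0,62))+[v[0],v[1],0]
    return cost([(c,P,M[c]) for c in cams])
for cams in (("side","top"),("top",)):
    x,f=fit(lambda v:fc(v,cams),[c0[0],c0[1],-5],[15,15,10]);print("case",x,f)
    print(" pull px",[proj(c,rz(x[2]/100).apply([-113,0,64])+[x[0],x[1],0]) for c in("side","top")])
for k,uv in enumerate([(217,174),(252,177),(287,179)]):
    p=ray("top",uv,72);ps=[]
    for c in("side","top"):
        q=proj(c,plateW(p[0],p[1],0,np.array([[0,0,8.]])))[0]
        b=min(M[c+"p"],key=lambda d:np.hypot(*(d["at"]-q)));print(k,c,q,b["at"],b["pixels"].sum(),b["conf"])
        if np.hypot(*(b["at"]-q))<12 and b["pixels"].sum()<900: ps.append((c,b["pixels"].astype(np.float32)))
    f=lambda v:cost([(c,plateW(v[0],v[1],v[2]/100),m) for c,m in ps])
    print(k,len(ps),p,fit(f,[p[0],p[1],-3],[10,10,8]))
for c in("top","side"):
    im=cv2.imread(f"pics/{c}0.png")
    im=im[120:240,190:460] if c=="top" else im[130:290,210:430]
    cv2.imwrite(f"pics/{c}1.png",cv2.resize(im,None,fx=2.9 if c=="top" else 3.6,fy=2.9 if c=="top" else 3.6,interpolation=cv2.INTER_CUBIC))
E
```

```text
case0 [ 520.26153552 -262.61477675   60.        ]
case [ 529.04875523 -266.09902049  -15.88249735] 0.09125533699989319
 pull px [array([[397.38169907, 173.68581799]]), array([[408.25511144, 207.16801565]])]
case [ 528.85354686 -267.05663684  -16.1253879 ] 0.06095118820667267
 pull px [array([[397.54688996, 173.62485898]]), array([[408.48333917, 207.22094404]])]
0 side [239.1274398 237.0963991] [239.9, 239.8] 361 0.7
0 top [216.98969623 172.64066051] [250.6, 177.0] 700 0.57
0 1 [509.71155443 330.76638309  72.        ] (array([507.0823374 , 333.70802272, -10.51833514]), np.float64(0.14975762367248535))
1 side [270.4562947  221.68021562] [268.0, 225.1] 417 0.79
1 top [252.00005348 175.64090283] [250.6, 177.0] 700 0.57
1 2 [501.96126647 224.75193803  72.        ] (array([501.58173922, 225.37238414,  -3.73208401]), np.float64(0.21071815490722656))
2 side [298.6830122  207.01794005] [268.0, 225.1] 417 0.79
2 top [287.01041698 177.64131957] [288.6, 180.4] 711 0.67
2 1 [497.28444128 118.90608276  72.        ] (array([497.30295719, 120.16745554,  -6.30275845]), np.float64(0.06548874825239182))
```

View pics/top1.png

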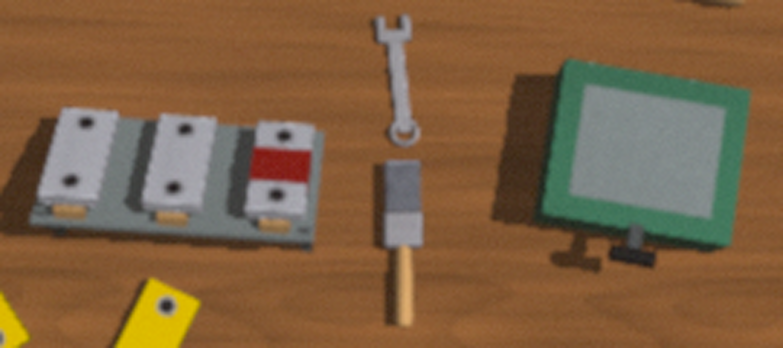

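The crop shows the bores of the plates clearly at crop pixels (86,122)/(71,181), (186,129)/(174,188) and (285,135)/(277,195). The lid corners and the pull bar at (633,256) are also clear. I'll refine the positions from those points.

```bash
cat > k.py <<'E'
from h import *
def cr(p): return (np.array(p)+.5)/2.9-.5+[190,120]
if __name__=="__main__":
    B=[((86,122),(71,181)),((186,129),(174,188)),((285,135),(277,195))]
    # bores: assume pitch d along plate; centre = mid at z=80
    for b in B:
        m=ray("top",cr(np.mean(b,0)),80);print("plate",m-[8,0,14])
    for p,z in [((568,62),60),((748,90),60),((733,245),60),((543,222),60),((633,256),66)]:
        print(ray("top",cr(p),z))
    M=np.load("m.npy",allow_pickle=True).item()
    ps=[]
    # joint fit over the masks which belong to single plates
    for c in("side","top"):
        for s in(-1,0,1):
            q=proj(c,plateW(501.9-5*s*-1,225+105*s,-.046,np.array([[0,0,8.]])))[0]
            b=min(M[c+"p"],key=lambda d:np.hypot(*(d["at"]-q)))
            if np.hypot(*(b["at"]-q))<6 and b["pixels"].sum()<850: ps.append((c,s,b["pixels"].astype(np.float32)))
    print([(c,s) for c,s,_ in ps])
    def f(v):
        a=v[2]/100
        return cost([(c,plateW(v[0]-105*s*np.sin(a),v[1]+105*s*np.cos(a),a),m) for c,s,m in ps])
    print(fit(f,[502,225,-4.6],[8,8,5]))
E
python3 k.py
```

```text
plate [506.55758264 329.91235666  66.        ]
plate [500.64012867 224.58262386  66.        ]
plate [495.2449171  119.83962543  66.        ]
[ 622.94408503 -182.65419997   60.        ]
[ 595.01406147 -374.27511969   60.        ]
[ 428.49722491 -353.13448213   60.        ]
[ 450.09016252 -154.47073038   60.        ]
[ 414.86896479 -246.78494625   66.        ]
[('side', 0), ('side', 1), ('top', -1), ('top', 0)]
(array([501.93370122, 225.26888755,  -5.00170978]), np.float64(0.4826699495315552))
```

View pics/side1.png

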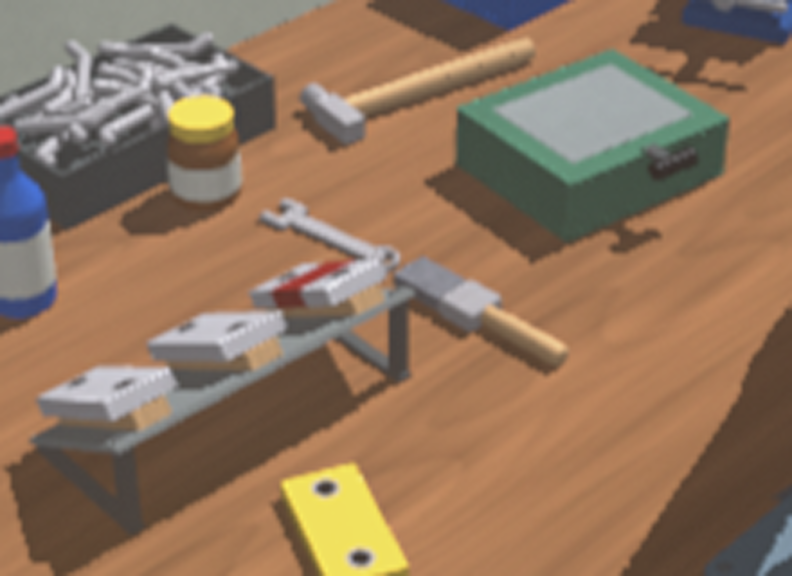

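>>> apply_moves(series=[{"dx":0.025,"dy":0.04,"dz":0.02,"wz":-0.05},{"dx":0.05,"dy":0.08,"dz":0.02,"wz":-0.1},{"dx":0.075,"dy":0.12,"dz":0.02,"wz":-0.2},{"dx":0.1,"dy":0.165,"dz":0.0,"wz":-0.3},{"dx":0.125,"dy":0.21,"dz":-0.02,"wz":-0.4},{"dx":0.15,"dy":0.25,"dz":-0.04,"wz":-0.45},{"dx":0.175,"dy":0.29,"dz":-0.06,"wz":-0.45},{"dx":0.2,"dy":0.335,"dz":-0.08,"wz":-0.45},{"dx":0.223,"dy":0.373,"dz":-0.1,"wz":-0.45},{"dx":0.223,"dy":0.373,"dz":-0.1,"wz":-0.45}], force=40)

```text
schema error: expected keys grip, dx, dy, dz, wx, wy, wz
```

>>> apply_moves(series=[{"grip":0.085,"wx":0,"wy":0,"dx":0.025,"dy":0.04,"dz":0.02,"wz":-0.05},{"grip":0.085,"wx":0,"wy":0,"dx":0.05,"dy":0.08,"dz":0.02,"wz":-0.1},{"grip":0.085,"wx":0,"wy":0,"dx":0.075,"dy":0.12,"dz":0.02,"wz":-0.2},{"grip":0.085,"wx":0,"wy":0,"dx":0.1,"dy":0.165,"dz":0.0,"wz":-0.3},{"grip":0.085,"wx":0,"wy":0,"dx":0.125,"dy":0.21,"dz":-0.02,"wz":-0.4},{"grip":0.085,"wx":0,"wy":0,"dx":0.15,"dy":0.25,"dz":-0.04,"wz":-0.45},{"grip":0.085,"wx":0,"wy":0,"dx":0.175,"dy":0.29,"dz":-0.06,"wz":-0.45},{"grip":0.085,"wx":0,"wy":0,"dx":0.2,"dy":0.335,"dz":-0.08,"wz":-0.45},{"grip":0.085,"wx":0,"wy":0,"dx":0.223,"dy":0.373,"dz":-0.1,"wz":-0.45},{"grip":0.085,"wx":0,"wy":0,"dx":0.223,"dy":0.373,"dz":-0.1,"wz":-0.45}], force=40)

```text
clock: 2.6
tcp_pos: [417.9, -242.3, 129.9]
tcp_rot: [-0.001, 0.997, -0.071, -0.0]
contact_force: [-1.1, -0.6, -0.1]
finger_gap: 0.997
gripper_force: 0.0
```

>>> apply_moves(series=[{"grip":0.085,"wx":0,"wy":0,"wz":0,"dx":0,"dy":0,"dz":-0.03},{"grip":0.085,"wx":0,"wy":0,"wz":0,"dx":0,"dy":0,"dz":-0.06},{"grip":0.085,"wx":0,"wy":0,"wz":0,"dx":0,"dy":0,"dz":-0.084},{"grip":0.085,"wx":0,"wy":0,"wz":0,"dx":0,"dy":0,"dz":-0.084},{"grip":0.03,"wx":0,"wy":0,"wz":0,"dx":0,"dy":0,"dz":-0.084},{"grip":0.03,"wx":0,"wy":0,"wz":0,"dx":0,"dy":0,"dz":-0.084},{"grip":0.03,"wx":0,"wy":0,"wz":0,"dx":0,"dy":0,"dz":-0.084},{"grip":0.03,"wx":0,"wy":0,"wz":0,"dx":0,"dy":0,"dz":-0.084},{"grip":0.03,"wx":0,"wy":0,"wz":0,"dx":0,"dy":0,"dz":-0.084},{"grip":0.03,"wx":0,"wy":0,"wz":0,"dx":0,"dy":0,"dz":-0.084}], force=40)

```text
clock: 3.6
tcp_pos: [417.6, -245.8, 48.9]
tcp_rot: [-0.001, 0.997, -0.074, 0.001]
contact_force: [-0.5, 7.7, 10.6]
finger_gap: 0.528
gripper_force: 39.8
```

Run:
```python
from h import *
im=capture("side")
cv2.imwrite("pics/s2.png",cv2.resize(im[90:220,310:470],None,fx=4,fy=4,interpolation=cv2.INTER_CUBIC))
print(monitor.observe())
```

```text
{'clock': 3.65, 'q': array([ 0.48606762,  0.56088016, -0.05616603,  2.07809398,  0.05709341,
        0.5027795 , -1.32973733]), 'joint_velocities': array([-0.00122686,  0.00074698, -0.00038463, -0.00072142,  0.00113245,
        0.00081415, -0.0006663 ]), 'tau': array([  2.79925145, -44.44285512,   3.85979891, -14.71419007,
         1.34831183,  -1.02311354,   0.28578976]), 'tcp_pos': array([ 417.60296208, -245.76597125,   48.93776794]), 'tcp_rot': array([-8.84208860e-04,  9.97283436e-01, -7.36475811e-02,  9.99916778e-04]), 'contact_force': array([-5.91544400e-03,  8.12847500e+00,  9.31368008e+00]), 'torque': array([ 1.66073118,  0.06925902, -0.29718591]), 'gripper_force': 39.78071093559265, 'finger_gap': 0.5273491861277183}
```

View pics/s2.png

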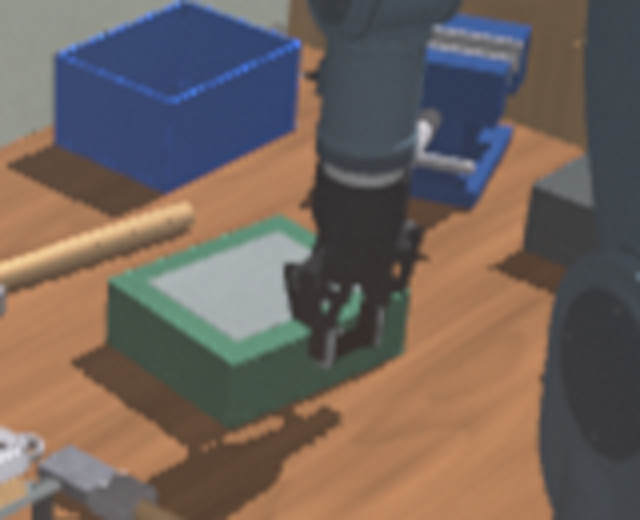

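The bar is gripped, with an opening of about 45 mm. Next I'll swing it along the arc.

>>> apply_moves(series=[{"grip":0.03,"wx":0,"wy":0,"wz":0,"dx":0.001,"dy":0,"dz":0.018},{"grip":0.03,"wx":0,"wy":0,"wz":0,"dx":0.004,"dy":-0.001,"dz":0.035},{"grip":0.03,"wx":0,"wy":0,"wz":0,"dx":0.008,"dy":-0.001,"dz":0.053},{"grip":0.03,"wx":0,"wy":0,"wz":0,"dx":0.014,"dy":-0.002,"dz":0.0695},{"grip":0.03,"wx":0,"wy":0,"wz":0,"dx":0.021,"dy":-0.003,"dz":0.0855},{"grip":0.03,"wx":0,"wy":0,"wz":0,"dx":0.03,"dy":-0.0045,"dz":0.101},{"grip":0.03,"wx":0,"wy":0,"wz":0,"dx":0.04,"dy":-0.006,"dz":0.116},{"grip":0.03,"wx":0,"wy":0,"wz":0,"dx":0.051,"dy":-0.0075,"dz":0.1295},{"grip":0.03,"wx":0,"wy":0,"wz":0,"dx":0.0635,"dy":-0.0095,"dz":0.142},{"grip":0.03,"wx":0,"wy":0,"wz":0,"dx":0.077,"dy":-0.0115,"dz":0.1535}], force=40)

```text
clock: 4.65
tcp_pos: [493.2, -257.9, 201.6]
tcp_rot: [-0.001, 0.997, -0.074, -0.0]
contact_force: [2.7, 0.9, -9.0]
finger_gap: 0.526
gripper_force: 42.1
```

>>> apply_moves(series=[{"grip":0.03,"wx":0,"wy":0,"wz":0,"dx":0.0135,"dy":-0.002,"dz":0.0095},{"grip":0.03,"wx":0,"wy":0,"wz":0,"dx":0.028,"dy":-0.004,"dz":0.018},{"grip":0.03,"wx":0,"wy":0,"wz":0,"dx":0.043,"dy":-0.0065,"dz":0.025},{"grip":0.03,"wx":0,"wy":0,"wz":0,"dx":0.0585,"dy":-0.009,"dz":0.031},{"grip":0.03,"wx":0,"wy":0,"wz":0,"dx":0.075,"dy":-0.011,"dz":0.0355},{"grip":0.03,"wx":0,"wy":0,"wz":0,"dx":0.091,"dy":-0.0135,"dz":0.0385},{"grip":0.03,"wx":0,"wy":0,"wz":0,"dx":0.1075,"dy":-0.016,"dz":0.04},{"grip":0.03,"wx":0,"wy":0,"wz":0,"dx":0.1245,"dy":-0.0185,"dz":0.0405},{"grip":0.03,"wx":0,"wy":0,"wz":0,"dx":0.141,"dy":-0.021,"dz":0.039},{"grip":0.03,"wx":0,"wy":0,"wz":0,"dx":0.1575,"dy":-0.0235,"dz":0.0365}], force=40)

```text
clock: 5.65
tcp_pos: [650.8, -283.3, 238.9]
tcp_rot: [0.0, 0.997, -0.074, 0.0]
contact_force: [-1.5, -0.6, -0.0]
finger_gap: 0.527
gripper_force: 40.7
```

>>> apply_moves(series=[{"grip":0.07,"wx":0,"wy":0,"wz":0,"dx":0,"dy":0,"dz":0},{"grip":0.085,"wx":0,"wy":0,"wz":0,"dx":0,"dy":0,"dz":0},{"grip":0.085,"wx":0,"wy":0,"wz":0,"dx":0,"dy":0,"dz":0},{"grip":0.085,"wx":0,"wy":0,"wz":0,"dx":0,"dy":0,"dz":0},{"grip":0.085,"wx":0,"wy":0,"wz":0,"dx":0,"dy":0,"dz":0.02},{"grip":0.085,"wx":0,"wy":0,"wz":0,"dx":0,"dy":0,"dz":0.06},{"grip":0.085,"wx":0,"wy":0,"wz":0,"dx":-0.03,"dy":0.04,"dz":0.06},{"grip":0.085,"wx":0,"wy":0,"wz":0,"dx":-0.04,"dy":0.085,"dz":0.06},{"grip":0.085,"wx":0,"wy":0,"wz":0,"dx":-0.05,"dy":0.13,"dz":0.06},{"grip":0.085,"wx":0,"wy":0,"wz":0,"dx":-0.06,"dy":0.175,"dz":0.06}], force=40)

```text
clock: 6.65
tcp_pos: [589.6, -106.1, 297.9]
tcp_rot: [0.0, 0.997, -0.074, 0.0]
contact_force: [0.7, 0.3, 1.2]
finger_gap: 0.995
gripper_force: 0.0
```

Run:
```python
from h import *
from math import pi
# turn from the present tool yaw a0 to target yaw+tilt
y=lambda a:np.array([-np.sin(a),np.cos(a),0])
Rr=R.from_rotvec(y(-.053)*pi/6)*R.from_euler("z",.095)
print("full",Rr.as_rotvec())
im=capture("top");ds=masks_of("top","plate_base")
print([(d["conf"],d["at"]) for d in ds])
for s in("side",): capture(s); print([(d["conf"],d["at"]) for d in masks_of(s,"plate_base")])
print(proj("top",[[527,-265,21]]),proj("side",[[527,-265,21]]))
cv2.imwrite("pics/t3.png",np.vstack([cv2.resize(im[120:230,350:480],None,fx=5,fy=5,interpolation=cv2.INTER_CUBIC)]))
print(monitor.observe()["tcp_pos"])
```

```text
full [0.05255253 0.5211491  0.09281897]
[]
[(0.69, [367.6, 170.8]), (0.47, [361.1, 153.5])]
[[409.71931422 174.25520397]] [[374.41131273 170.54724032]]
[ 590.45594175 -106.61165354  297.93885053]
```

View pics/t3.png

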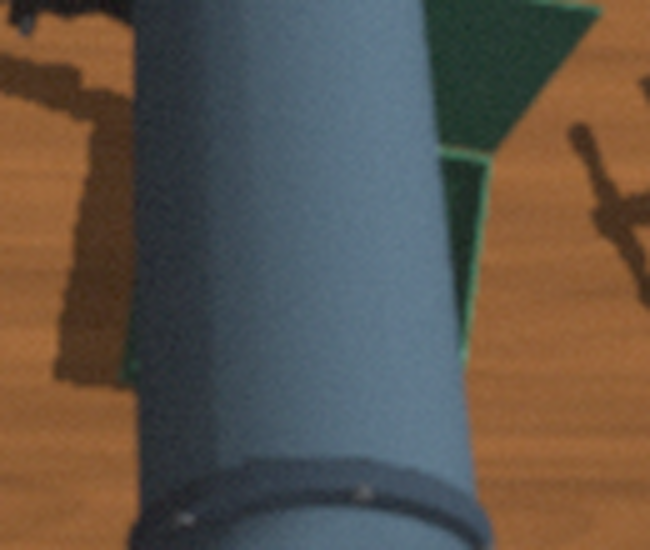

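The arm hides the case in this top view. The lid is clearly up at crop (520,80). I'll go on to the rack.

>>> apply_moves(series=[{"grip":0.085,"wx":0.005,"wy":0.05,"wz":0.01,"dx":-0.005,"dy":0.03,"dz":-0.01},{"grip":0.085,"wx":0.01,"wy":0.12,"wz":0.02,"dx":-0.01,"dy":0.07,"dz":-0.02},{"grip":0.085,"wx":0.018,"wy":0.19,"wz":0.03,"dx":-0.018,"dy":0.11,"dz":-0.03},{"grip":0.085,"wx":0.026,"wy":0.26,"wz":0.05,"dx":-0.025,"dy":0.155,"dz":-0.04},{"grip":0.085,"wx":0.033,"wy":0.33,"wz":0.06,"dx":-0.032,"dy":0.2,"dz":-0.055},{"grip":0.085,"wx":0.04,"wy":0.4,"wz":0.07,"dx":-0.04,"dy":0.24,"dz":-0.07},{"grip":0.085,"wx":0.046,"wy":0.46,"wz":0.08,"dx":-0.047,"dy":0.28,"dz":-0.09},{"grip":0.085,"wx":0.0525,"wy":0.521,"wz":0.093,"dx":-0.054,"dy":0.31,"dz":-0.11},{"grip":0.085,"wx":0.0525,"wy":0.521,"wz":0.093,"dx":-0.054,"dy":0.3305,"dz":-0.14},{"grip":0.085,"wx":0.0525,"wy":0.521,"wz":0.093,"dx":-0.054,"dy":0.3305,"dz":-0.17}], force=60)

```text
clock: 7.85
tcp_pos: [536.9, 225.4, 125.7]
tcp_rot: [-0.008, 0.966, -0.024, -0.259]
contact_force: [1.0, 0.3, -0.2]
finger_gap: 0.996
gripper_force: 0.0
```

Run:
```python
from h import *
t=capture("top");s=capture("side")
for c in("top","side"): print(c,[(round(d["conf"],2),np.round(d["at"]),d["pixels"].sum()) for d in masks_of(c,"plate_base") if abs(d["at"][0]-(410 if c=="top" else 374))<25])
o=monitor.observe();print(o["tcp_pos"],R.from_quat(o["tcp_rot"],scalar_first=True).as_matrix().round(3),o["clock"])
a=cv2.resize(t[120:225,360:465],(420,420),interpolation=cv2.INTER_CUBIC)
b=cv2.resize(s[160:265,210:315],(370,370),interpolation=cv2.INTER_CUBIC)
cv2.imwrite("pics/t4.png",np.hstack([a,np.vstack([b,np.zeros((50,370,3),np.uint8)])]))
```

```text
top [(0.89, array([406., 174.]), np.int64(751))]
side []
[537.60109766 220.92798018 127.4707335 ] [[ 0.865 -0.056 -0.499]
 [-0.049 -0.998  0.026]
 [-0.5    0.002 -0.866]] 8.05
```

View pics/t4.png

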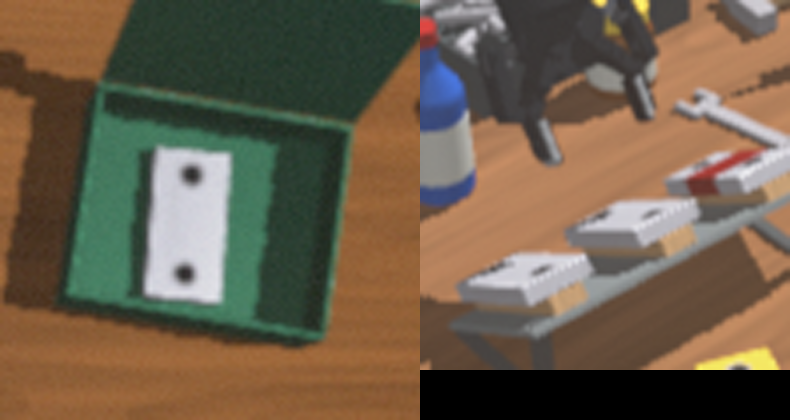

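The base plate is visible, with bores at crop (192,175) and (184,273) and its long axis nearly along x. The open fingers line up with the middle plate. Descending now.

>>> apply_moves(series=[{"grip":0.085,"wx":0,"wy":0,"wz":0,"dx":-0.0125,"dy":0.0005,"dz":-0.0215},{"grip":0.085,"wx":0,"wy":0,"wz":0,"dx":-0.025,"dy":0.001,"dz":-0.043},{"grip":0.085,"wx":0,"wy":0,"wz":0,"dx":-0.035,"dy":0.002,"dz":-0.0605},{"grip":0.085,"wx":0,"wy":0,"wz":0,"dx":-0.04,"dy":0.002,"dz":-0.0693},{"grip":0.085,"wx":0,"wy":0,"wz":0,"dx":-0.04,"dy":0.002,"dz":-0.0693},{"grip":0.05,"wx":0,"wy":0,"wz":0,"dx":-0.04,"dy":0.002,"dz":-0.0693},{"grip":0.05,"wx":0,"wy":0,"wz":0,"dx":-0.04,"dy":0.002,"dz":-0.0693},{"grip":0.05,"wx":0,"wy":0,"wz":0,"dx":-0.04,"dy":0.002,"dz":-0.0693},{"grip":0.05,"wx":0,"wy":0,"wz":0,"dx":-0.04,"dy":0.002,"dz":-0.0693},{"grip":0.05,"wx":0,"wy":0,"wz":0,"dx":-0.04,"dy":0.002,"dz":-0.0693}], force=60)

```text
clock: 9.05
tcp_pos: [498.7, 225.5, 59.7]
tcp_rot: [-0.008, 0.966, -0.026, -0.257]
contact_force: [2.3, 0.5, 6.2]
finger_gap: 0.689
gripper_force: 67.1
```

Run:
```python
from h import *
c4=lambda p:(np.array(p)+.5)/4-.5+[360,120]
b=[ray("top",c4(p),21) for p in((192,175),(184,273))]
k=[ray("top",c4(p),21) for p in((155,147),(232,153),(221,303),(144,298))]
print("bores",b,np.mean(b,0),np.arctan2(*(b[0]-b[1])[1::-1]))
k=np.array(k);print("corners",k,k.mean(0))
capture("top");capture("side")
P=box(120,60,5,21);parts=[]
for c,u in(("top",(406,174)),("side",(367.6,170.8))):
    for d in masks_of(c,"plate_base"):
        if np.hypot(*(d["at"]-np.array(u)))<8:
            parts.append((c,d["pixels"].astype(np.float32)));break
print([c for c,_ in parts],[m.sum() for _,m in parts])
for ps in (parts,parts[:1]):
    print(fit(lambda v:cost([(c,rz(v[2]/100).apply(P)+[v[0],v[1],0],m) for c,m in ps]),[527,-253,-6],[8,8,5]))
# case interior rim check
print(monitor.observe()["tcp_pos"])
```

```text
bores [array([ 562.01809342, -259.03800911,   21.        ]), array([ 483.24326144, -251.24786993,   21.        ])] [ 522.63067743 -255.14293952   21.        ] -0.0985707297564929
corners [[ 584.33061588 -230.01987377   21.        ]
 [ 580.31798879 -291.20625059   21.        ]
 [ 459.81445066 -279.8724921    21.        ]
 [ 462.95733318 -219.46511065   21.        ]] [ 521.85509713 -255.14093178   21.        ]
['top', 'side'] [np.float32(711.0), np.float32(252.0)]
(array([ 524.27259621, -255.44556882,   -7.13012678]), np.float64(0.936369776725769))
(array([ 524.11889997, -256.51645006,   -8.08096599]), np.float64(0.08597046136856079))
[498.71665615 225.52966875  59.74575498]
```

The plate is gripped with a 59 mm opening. The base plate is at about (523,-255), yaw -0.085. Lifting along the normal.

>>> apply_moves(series=[{"grip":0.05,"wx":0,"wy":0,"wz":0,"dx":0.005,"dy":0,"dz":0.009},{"grip":0.05,"wx":0,"wy":0,"wz":0,"dx":0.0125,"dy":-0.0005,"dz":0.0215},{"grip":0.05,"wx":0,"wy":0,"wz":0,"dx":0.025,"dy":-0.001,"dz":0.043},{"grip":0.05,"wx":0,"wy":0,"wz":0,"dx":0.04,"dy":-0.002,"dz":0.069},{"grip":0.05,"wx":0,"wy":0,"wz":0,"dx":0.04,"dy":-0.002,"dz":0.1},{"grip":0.05,"wx":0,"wy":0,"wz":0,"dx":0.04,"dy":-0.002,"dz":0.14},{"grip":0.05,"wx":0,"wy":0,"wz":0,"dx":0.04,"dy":-0.02,"dz":0.17},{"grip":0.05,"wx":0,"wy":0,"wz":0,"dx":0.04,"dy":-0.05,"dz":0.18},{"grip":0.05,"wx":0,"wy":0,"wz":0,"dx":0.04,"dy":-0.09,"dz":0.18},{"grip":0.05,"wx":0,"wy":0,"wz":0,"dx":0.04,"dy":-0.13,"dz":0.18}], force=60)

```text
clock: 10.25
tcp_pos: [537.1, 93.5, 238.8]
tcp_rot: [-0.007, 0.966, -0.025, -0.258]
contact_force: [-0.3, -0.6, -4.6]
finger_gap: 0.688
gripper_force: 65.9
```

>>> apply_moves(series=[{"grip":0.05,"wx":-0.004,"wy":-0.05,"wz":-0.003,"dx":-0.001,"dy":-0.035,"dz":0},{"grip":0.05,"wx":-0.008,"wy":-0.115,"wz":-0.007,"dx":-0.003,"dy":-0.08,"dz":0},{"grip":0.05,"wx":-0.012,"wy":-0.18,"wz":-0.01,"dx":-0.005,"dy":-0.125,"dz":-0.01},{"grip":0.05,"wx":-0.017,"wy":-0.25,"wz":-0.015,"dx":-0.007,"dy":-0.17,"dz":-0.02},{"grip":0.05,"wx":-0.022,"wy":-0.32,"wz":-0.019,"dx":-0.009,"dy":-0.215,"dz":-0.03},{"grip":0.05,"wx":-0.027,"wy":-0.39,"wz":-0.023,"dx":-0.011,"dy":-0.26,"dz":-0.04},{"grip":0.05,"wx":-0.032,"wy":-0.46,"wz":-0.027,"dx":-0.0127,"dy":-0.3,"dz":-0.055},{"grip":0.05,"wx":-0.036,"wy":-0.5225,"wz":-0.031,"dx":-0.0127,"dy":-0.335,"dz":-0.07},{"grip":0.05,"wx":-0.036,"wy":-0.5225,"wz":-0.031,"dx":-0.0127,"dy":-0.35,"dz":-0.09},{"grip":0.05,"wx":-0.036,"wy":-0.5225,"wz":-0.031,"dx":-0.0127,"dy":-0.35,"dz":-0.108}], force=60)

```text
clock: 11.25
tcp_pos: [522.3, -259.6, 129.8]
tcp_rot: [0.001, 0.999, -0.045, -0.0]
contact_force: [0.4, 0.5, -4.1]
finger_gap: 0.686
gripper_force: 65.9
```

Run:
```python
from h import *
s=capture("side");t=capture("top")
o=monitor.observe();print(o["tcp_pos"],o["contact_force"],R.from_quat(o["tcp_rot"],scalar_first=True).as_matrix().round(4))
# overlay of the expected held plate
T=R.from_quat(o["tcp_rot"],scalar_first=True)
P=T.apply(box(120,60,0,16)*[1,1,-1]-[1,0,7.5])+o["tcp_pos"]
im=cv2.resize(s[110:210,310:440],None,fx=6,fy=6,interpolation=cv2.INTER_CUBIC)
q=((proj("side",P)+.5-[310,110])*6).astype(int)
for i in range(8):
    for j in range(i):
        if bin(i^j).count("1")==1: cv2.line(im,q[i].tolist(),q[j].tolist(),(0,0,255),1)
cv2.imwrite("pics/s5.png",im)
```

```text
[ 521.65687879 -255.09840554  127.92763759] [ 0.13614753  0.31059233 -4.23539728] [[ 0.9963 -0.0862 -0.0049]
 [-0.0862 -0.9963  0.0019]
 [-0.005  -0.0015 -1.    ]]
```

View pics/s5.png

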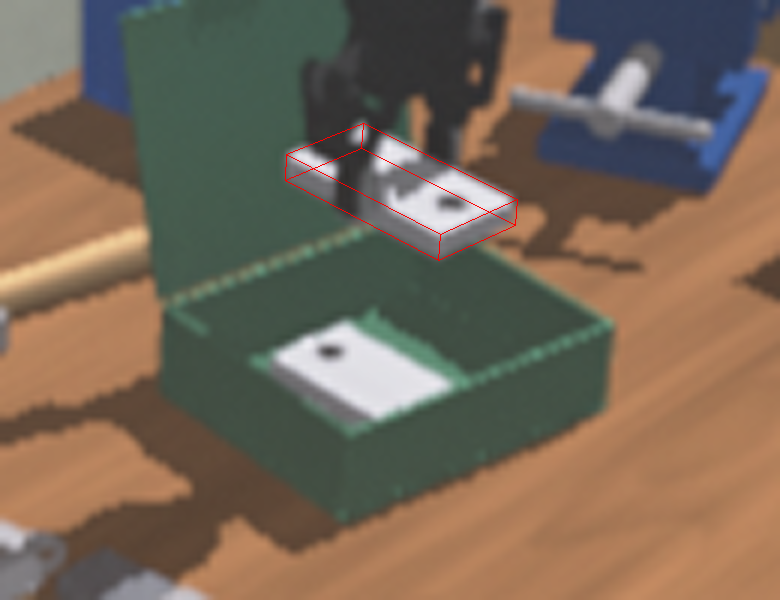

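The held plate matches the red overlay within about 1 mm. Next I'll check the base plate in the same view: bore at crop (330,351), corners (272,358) and (345,320).

Run:
```python
from h import *
f=lambda p:(np.array(p)+.5)/6-.5+[310,110]
print([ray("side",f(p),21).round(1) for p in((330,351),(272,358),(345,320))])
g=lambda x,y:(rz(-.085).apply([x,y,21])+[523,-255.3,0]).round(1)
print("exp far bore",g(39.6,0),"corners",g(60,30),g(60,-30))
```

```text
[array([ 562.1, -253.2,   21. ]), array([ 581. , -223.3,   21. ]), array([ 579. , -286.3,   21. ])]
exp far bore [ 562.5 -258.7   21. ] corners [ 585.3 -230.5   21. ] [ 580.2 -290.3   21. ]
```

>>> apply_moves(series=[{"grip":0.05,"wx":0,"wy":0,"wz":0,"dx":0.0015,"dy":0.002,"dz":-0.02},{"grip":0.05,"wx":0,"wy":0,"wz":0,"dx":0.0015,"dy":0.002,"dz":-0.05},{"grip":0.05,"wx":0,"wy":0,"wz":0,"dx":0.0015,"dy":0.002,"dz":-0.075},{"grip":0.05,"wx":0,"wy":0,"wz":0,"dx":0.0015,"dy":0.002,"dz":-0.09},{"grip":0.05,"wx":0,"wy":0,"wz":0,"dx":0.0015,"dy":0.002,"dz":-0.1},{"grip":0.05,"wx":0,"wy":0,"wz":0,"dx":0.0015,"dy":0.002,"dz":-0.105},{"grip":0.05,"wx":0,"wy":0,"wz":0,"dx":0.0015,"dy":0.002,"dz":-0.107},{"grip":0.05,"wx":0,"wy":0,"wz":0,"dx":0.0015,"dy":0.002,"dz":-0.107},{"grip":0.05,"wx":0,"wy":0,"wz":0,"dx":0.0015,"dy":0.002,"dz":-0.107},{"grip":0.05,"wx":0,"wy":0,"wz":0,"dx":0.0015,"dy":0.002,"dz":-0.107}], force=60)

```text
clock: 12.35
tcp_pos: [526.0, -253.4, 23.7]
tcp_rot: [0.0, 0.999, -0.042, 0.001]
contact_force: [-0.1, -0.1, -4.1]
finger_gap: 0.685
gripper_force: 66.0
```

Run:
```python
from h import *
s=capture("side")
o=monitor.observe();print(o["tcp_pos"],o["contact_force"])
T=R.from_quat(o["tcp_rot"],scalar_first=True)
im=cv2.resize(s[130:200,335:415],None,fx=9,fy=8.5,interpolation=cv2.INTER_CUBIC)
def dr(P,col):
    q=((proj("side",P)+.5-[335,130])*[9,8.5]).astype(int)
    for i in range(8):
        for j in range(i):
            if bin(i^j).count("1")==1: cv2.line(im,q[i].tolist(),q[j].tolist(),col,1)
dr(T.apply(box(120,60,0,16)*[1,1,-1]-[1,0,7.5])+o["tcp_pos"],(0,0,255))
dr(rz(-.085).apply(box(120,60,5,21))+[522,-253,0],(255,0,0))
cv2.imwrite("pics/s6.png",im)
```

```text
[ 525.86502043 -253.33169152   23.55125595] [ 0.11037419 -0.08630321 -3.2061608 ]
```

View pics/s6.png

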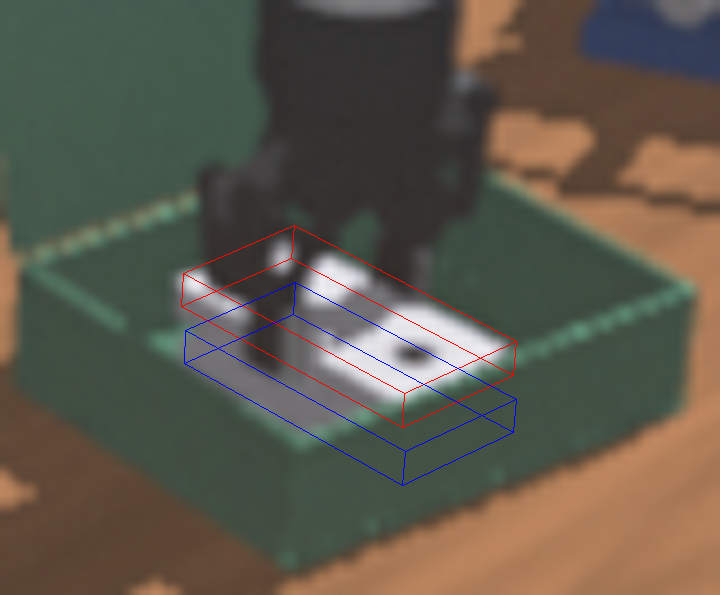

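The overlay matches both plates to about 1–2 mm. The held plate is about 2.5 mm too far in x and 10 mm above the base plate. I'll correct that and lower slowly.

>>> apply_moves(series=[{"grip":0.05,"wx":0,"wy":0,"wz":0,"dx":-0.0025,"dy":0,"dz":-0.003},{"grip":0.05,"wx":0,"wy":0,"wz":0,"dx":-0.0025,"dy":0,"dz":-0.006},{"grip":0.05,"wx":0,"wy":0,"wz":0,"dx":-0.0025,"dy":0,"dz":-0.007},{"grip":0.05,"wx":0,"wy":0,"wz":0,"dx":-0.0025,"dy":0,"dz":-0.0075},{"grip":0.05,"wx":0,"wy":0,"wz":0,"dx":-0.0025,"dy":0,"dz":-0.008},{"grip":0.05,"wx":0,"wy":0,"wz":0,"dx":-0.0025,"dy":0,"dz":-0.0085},{"grip":0.05,"wx":0,"wy":0,"wz":0,"dx":-0.0025,"dy":0,"dz":-0.009},{"grip":0.05,"wx":0,"wy":0,"wz":0,"dx":-0.0025,"dy":0,"dz":-0.0095},{"grip":0.05,"wx":0,"wy":0,"wz":0,"dx":-0.0025,"dy":0,"dz":-0.0095},{"grip":0.05,"wx":0,"wy":0,"wz":0,"dx":-0.0025,"dy":0,"dz":-0.0095}], force=60)

```text
clock: 13.4
tcp_pos: [522.9, -253.5, 15.5]
tcp_rot: [0.0, 0.999, -0.043, -0.0]
contact_force: [-7.7, 3.5, 19.8]
finger_gap: 0.687
gripper_force: 82.0
```

>>> apply_moves(series=[{"grip":0.05,"wx":0,"wy":0,"wz":0,"dx":0,"dy":0,"dz":0.0015},{"grip":0.065,"wx":0,"wy":0,"wz":0,"dx":0,"dy":0,"dz":0.0015},{"grip":0.075,"wx":0,"wy":0,"wz":0,"dx":0,"dy":0,"dz":0.0015},{"grip":0.077,"wx":0,"wy":0,"wz":0,"dx":0,"dy":0,"dz":0.0015},{"grip":0.077,"wx":0,"wy":0,"wz":0,"dx":0,"dy":0,"dz":0.0015},{"grip":0.077,"wx":0,"wy":0,"wz":0,"dx":0,"dy":0,"dz":0.01},{"grip":0.077,"wx":0,"wy":0,"wz":0,"dx":0,"dy":0,"dz":0.04},{"grip":0.077,"wx":0,"wy":0,"wz":0,"dx":0,"dy":0,"dz":0.085},{"grip":0.085,"wx":0,"wy":0,"wz":0,"dx":0,"dy":0,"dz":0.13},{"grip":0.085,"wx":0,"wy":0,"wz":0,"dx":0,"dy":0.03,"dz":0.17}], force=60)

```text
clock: 14.4
tcp_pos: [522.7, -227.5, 186.5]
tcp_rot: [0.002, 0.999, -0.046, 0.001]
contact_force: [-0.4, -0.0, -0.2]
finger_gap: 0.998
gripper_force: 0.0
```

>>> apply_moves(series=[{"grip":0.085,"wx":0,"wy":0,"wz":0,"dx":0.002,"dy":0.04,"dz":0.02},{"grip":0.085,"wx":0.004,"wy":0.065,"wz":0.003,"dx":0.004,"dy":0.085,"dz":0.03},{"grip":0.085,"wx":0.008,"wy":0.13,"wz":0.007,"dx":0.006,"dy":0.13,"dz":0.04},{"grip":0.085,"wx":0.013,"wy":0.195,"wz":0.011,"dx":0.008,"dy":0.175,"dz":0.04},{"grip":0.085,"wx":0.018,"wy":0.26,"wz":0.015,"dx":0.01,"dy":0.22,"dz":0.04},{"grip":0.085,"wx":0.022,"wy":0.325,"wz":0.019,"dx":0.012,"dy":0.265,"dz":0.04},{"grip":0.085,"wx":0.027,"wy":0.39,"wz":0.023,"dx":0.014,"dy":0.31,"dz":0.04},{"grip":0.085,"wx":0.032,"wy":0.455,"wz":0.027,"dx":0.016,"dy":0.355,"dz":0.04},{"grip":0.085,"wx":0.036,"wy":0.5225,"wz":0.031,"dx":0.018,"dy":0.4,"dz":0.04},{"grip":0.085,"wx":0.036,"wy":0.5225,"wz":0.031,"dx":0.0193,"dy":0.445,"dz":0.04}], force=60)

```text
clock: 15.4
tcp_pos: [542.7, 222.9, 222.4]
tcp_rot: [-0.006, 0.965, -0.026, -0.26]
contact_force: [0.1, -0.3, -0.4]
finger_gap: 0.994
gripper_force: 0.0
```

>>> apply_moves(series=[{"grip":0.085,"wx":0,"wy":0,"wz":0,"dx":0,"dy":0.045,"dz":-0.01},{"grip":0.085,"wx":0,"wy":0,"wz":0,"dx":0,"dy":0.085,"dz":-0.03},{"grip":0.085,"wx":0,"wy":0,"wz":0,"dx":0,"dy":0.106,"dz":-0.065},{"grip":0.085,"wx":0,"wy":0,"wz":0,"dx":0,"dy":0.106,"dz":-0.096},{"grip":0.085,"wx":0,"wy":0,"wz":0,"dx":0,"dy":0.106,"dz":-0.096},{"grip":0.085,"wx":0,"wy":0,"wz":0,"dx":0,"dy":0.106,"dz":-0.096},{"grip":0.085,"wx":0,"wy":0,"wz":0,"dx":0,"dy":0.106,"dz":-0.096},{"grip":0.085,"wx":0,"wy":0,"wz":0,"dx":0,"dy":0.106,"dz":-0.096},{"grip":0.085,"wx":0,"wy":0,"wz":0,"dx":0,"dy":0.106,"dz":-0.096},{"grip":0.085,"wx":0,"wy":0,"wz":0,"dx":0,"dy":0.106,"dz":-0.096}], force=60)

```text
clock: 16.4
tcp_pos: [542.7, 327.8, 128.3]
tcp_rot: [-0.007, 0.966, -0.026, -0.258]
contact_force: [-0.8, -0.0, 0.1]
finger_gap: 0.994
gripper_force: 0.0
```

Run:
```python
from h import *
t=capture("top");s=capture("side")
o=monitor.observe();print(o["clock"],o["tcp_pos"])
a=cv2.resize(t[140:205,375:435],None,fx=6.5,fy=6.5,interpolation=cv2.INTER_CUBIC)
b=cv2.resize(s[135:200,335:400],None,fx=6,fy=6,interpolation=cv2.INTER_CUBIC)
h=max(a.shape[0],b.shape[0]);p=lambda i:np.vstack([i,np.zeros((h-i.shape[0],i.shape[1],3),np.uint8)])
cv2.imwrite("pics/p7.png",np.hstack([p(a),p(b)]))
for c in("top","side"): print(c,[(round(d["conf"],2),np.round(d["at"]),d["pixels"].sum()) for d in masks_of(c,"plate_base")])
```

```text
16.5 [542.45608557 327.8416544  127.86635277]
top [(0.37, array([427., 130.]), np.int64(2521)), (0.33, array([420., 146.]), np.int64(5364)), (0.2, array([317.,  98.]), np.int64(484))]
side [(0.55, array([269., 233.]), np.int64(1723))]
```

View pics/p7.png

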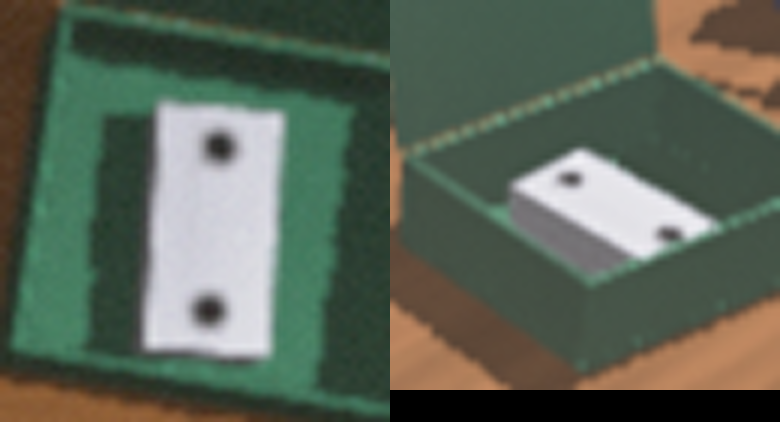

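The second plate lies on the first. In the side view the two side faces run together, and the upper bores in the top view are at (220,147) and (209,311). I'll compare the numbers with the base plate while descending on the other plate.

>>> apply_moves(series=[{"grip":0.085,"wx":0,"wy":0,"wz":0,"dx":-0.0125,"dy":0.0005,"dz":-0.0215},{"grip":0.085,"wx":0,"wy":0,"wz":0,"dx":-0.025,"dy":0.001,"dz":-0.043},{"grip":0.085,"wx":0,"wy":0,"wz":0,"dx":-0.035,"dy":0.002,"dz":-0.0605},{"grip":0.085,"wx":0,"wy":0,"wz":0,"dx":-0.04,"dy":0.002,"dz":-0.0693},{"grip":0.085,"wx":0,"wy":0,"wz":0,"dx":-0.04,"dy":0.002,"dz":-0.0693},{"grip":0.05,"wx":0,"wy":0,"wz":0,"dx":-0.04,"dy":0.002,"dz":-0.0693},{"grip":0.05,"wx":0,"wy":0,"wz":0,"dx":-0.04,"dy":0.002,"dz":-0.0693},{"grip":0.05,"wx":0,"wy":0,"wz":0,"dx":-0.04,"dy":0.002,"dz":-0.0693},{"grip":0.05,"wx":0,"wy":0,"wz":0,"dx":-0.04,"dy":0.002,"dz":-0.0693},{"grip":0.05,"wx":0,"wy":0,"wz":0,"dx":-0.04,"dy":0.002,"dz":-0.0693}], force=60)

```text
clock: 17.6
tcp_pos: [503.9, 330.6, 59.7]
tcp_rot: [-0.008, 0.966, -0.026, -0.257]
contact_force: [2.1, 1.1, 5.6]
finger_gap: 0.685
gripper_force: 68.1
```

Run:
```python
from h import *
c=lambda p:(np.array(p)+.5)/6.5-.5+[375,140]
b=[ray("top",c(p),37) for p in((220,147),(209,311))];print("bores",np.mean(b,0),np.arctan2(*(b[0]-b[1])[1::-1]),np.linalg.norm(b[0]-b[1]))
k=np.array([ray("top",c(p),37) for p in((157,103),(285,112),(271,357),(143,350))]);print(k.round(1),k.mean(0))
# sub-pixel: dark bore centroids before/after, white region edges after
def bore(im,uv):
    x,y=map(int,uv);g=cv2.cvtColor(im,cv2.COLOR_BGR2GRAY).astype(float)[y-5:y+6,x-5:x+6]
    w=np.clip(150-g,0,None);yy,xx=np.mgrid[-5:6,-5:6];w[(xx**2+yy**2)>20]=0
    return np.array([x+(w*xx).sum()/w.sum(),y+(w*yy).sum()/w.sum()])
t=capture("top")
B=[bore(t,c(p).round()) for p in((220,147),(209,311))];W=[ray("top",p,37) for p in B];print("sub",B,np.mean(W,0),np.arctan2(*(W[0]-W[1])[1::-1]))
d=lambda p:(np.array(p)+.5)/6-.5+[335,135]
print("side bores z37",np.mean([ray("side",d(p),37) for p in((571-390,178),(670-390,235))],0),ray("side",d((510-390,186)),37),ray("side",d((580-390,149)),37))
print("side lower corner base z5", ray("side",d((513-390,228)),5))
```

```text
bores [ 522.19912817 -254.43312246   37.        ] -0.08468969563541695 80.41643125264243
[[ 583.5 -227.8   37. ]
 [ 580.  -289.6   37. ]
 [ 460.3 -280.2   37. ]
 [ 462.9 -219.2   37. ]] [ 521.68323384 -254.19197847   37.        ]
sub [array([408.30079156, 162.16007036]), array([406.70620945, 187.36422614])] [ 522.34005194 -254.20581095   37.        ] -0.08094946671411248
side bores z37 [ 521.54640699 -248.83545823   37.        ] [ 581.14844903 -220.81025474   37.        ] [ 580.04757126 -281.65837392   37.        ]
side lower corner base z5 [ 582.54008504 -226.82174239    5.        ]
```

Top camera: base at (522.4,-255.1), yaw -0.085, and second plate at (522.3,-254.3), yaw -0.083, so they agree within about 1 mm. Plate A is gripped, and I'm carrying it over.

>>> apply_moves(series=[{"grip":0.05,"wx":0,"wy":0,"wz":0,"dx":0.005,"dy":0,"dz":0.009},{"grip":0.05,"wx":0,"wy":0,"wz":0,"dx":0.0125,"dy":-0.0005,"dz":0.0215},{"grip":0.05,"wx":0,"wy":0,"wz":0,"dx":0.025,"dy":-0.001,"dz":0.043},{"grip":0.05,"wx":0,"wy":0,"wz":0,"dx":0.04,"dy":-0.002,"dz":0.069},{"grip":0.05,"wx":0,"wy":0,"wz":0,"dx":0.04,"dy":-0.002,"dz":0.1},{"grip":0.05,"wx":0,"wy":0,"wz":0,"dx":0.04,"dy":-0.002,"dz":0.14},{"grip":0.05,"wx":0,"wy":0,"wz":0,"dx":0.04,"dy":-0.02,"dz":0.17},{"grip":0.05,"wx":0,"wy":0,"wz":0,"dx":0.04,"dy":-0.05,"dz":0.18},{"grip":0.05,"wx":0,"wy":0,"wz":0,"dx":0.04,"dy":-0.09,"dz":0.18},{"grip":0.05,"wx":0,"wy":0,"wz":0,"dx":0.04,"dy":-0.13,"dz":0.18}], force=60)

```text
clock: 18.65
tcp_pos: [542.4, 198.4, 238.6]
tcp_rot: [-0.006, 0.966, -0.025, -0.258]
contact_force: [0.8, -0.6, -3.6]
finger_gap: 0.688
gripper_force: 67.0
```

>>> apply_moves(series=[{"grip":0.05,"wx":0,"wy":0,"wz":0,"dx":-0.001,"dy":-0.04,"dz":0},{"grip":0.05,"wx":-0.004,"wy":-0.065,"wz":-0.003,"dx":-0.003,"dy":-0.085,"dz":0},{"grip":0.05,"wx":-0.008,"wy":-0.13,"wz":-0.007,"dx":-0.006,"dy":-0.13,"dz":0},{"grip":0.05,"wx":-0.013,"wy":-0.195,"wz":-0.011,"dx":-0.009,"dy":-0.175,"dz":0},{"grip":0.05,"wx":-0.018,"wy":-0.26,"wz":-0.015,"dx":-0.012,"dy":-0.22,"dz":-0.01},{"grip":0.05,"wx":-0.022,"wy":-0.325,"wz":-0.019,"dx":-0.015,"dy":-0.265,"dz":-0.02},{"grip":0.05,"wx":-0.027,"wy":-0.39,"wz":-0.023,"dx":-0.018,"dy":-0.315,"dz":-0.03},{"grip":0.05,"wx":-0.032,"wy":-0.455,"wz":-0.027,"dx":-0.0198,"dy":-0.365,"dz":-0.04},{"grip":0.05,"wx":-0.036,"wy":-0.5225,"wz":-0.031,"dx":-0.0198,"dy":-0.413,"dz":-0.055},{"grip":0.05,"wx":-0.036,"wy":-0.5225,"wz":-0.031,"dx":-0.0198,"dy":-0.4537,"dz":-0.07}], force=60)

```text
clock: 19.65
tcp_pos: [520.0, -257.0, 168.4]
tcp_rot: [0.001, 0.999, -0.044, 0.0]
contact_force: [0.9, -0.1, -3.6]
finger_gap: 0.686
gripper_force: 67.0
```

>>> apply_moves(series=[{"grip":0.05,"wx":0,"wy":0,"wz":0,"dx":0,"dy":0,"dz":-0.02},{"grip":0.05,"wx":0,"wy":0,"wz":0,"dx":0,"dy":0,"dz":-0.05},{"grip":0.05,"wx":0,"wy":0,"wz":0,"dx":0,"dy":0,"dz":-0.085},{"grip":0.05,"wx":0,"wy":0,"wz":0,"dx":0,"dy":0,"dz":-0.11},{"grip":0.05,"wx":0,"wy":0,"wz":0,"dx":0,"dy":0,"dz":-0.122},{"grip":0.05,"wx":0,"wy":0,"wz":0,"dx":0,"dy":0,"dz":-0.128},{"grip":0.05,"wx":0,"wy":0,"wz":0,"dx":0,"dy":0,"dz":-0.13},{"grip":0.05,"wx":0,"wy":0,"wz":0,"dx":0,"dy":0,"dz":-0.13},{"grip":0.05,"wx":0,"wy":0,"wz":0,"dx":0,"dy":0,"dz":-0.13},{"grip":0.05,"wx":0,"wy":0,"wz":0,"dx":0,"dy":0,"dz":-0.13}], force=60)

```text
clock: 20.65
tcp_pos: [523.1, -254.1, 39.2]
tcp_rot: [0.0, 0.999, -0.042, 0.001]
contact_force: [0.7, 0.3, -4.0]
finger_gap: 0.687
gripper_force: 66.9
```

Run:
```python
from h import *
s=capture("side")
o=monitor.observe();print(o["tcp_pos"],o["contact_force"])
T=R.from_quat(o["tcp_rot"],scalar_first=True)
print(T.as_matrix().round(4))
im=cv2.resize(s[130:200,335:415],None,fx=9,fy=8.5,interpolation=cv2.INTER_CUBIC)
def dr(P,col):
    q=((proj("side",P)+.5-[335,130])*[9,8.5]).astype(int)
    for i in range(8):
        for j in range(i):
            if bin(i^j).count("1")==1: cv2.line(im,q[i].tolist(),q[j].tolist(),col,1)
dr(T.apply(box(120,60,0,16)*[1,1,-1]-[.3,0,6.5])+o["tcp_pos"],(0,0,255))
dr(rz(-.083).apply(box(120,60,21,37))+[522,-253.2,0],(255,0,0))
cv2.imwrite("pics/s8.png",im)
```

```text
[ 522.97939019 -254.05672128   38.95888187] [-0.53565257 -0.46209145 -3.88765886]
[[ 9.964e-01 -8.470e-02  1.400e-03]
 [-8.470e-02 -9.964e-01 -6.000e-04]
 [ 1.400e-03  5.000e-04 -1.000e+00]]
```

View pics/s8.png

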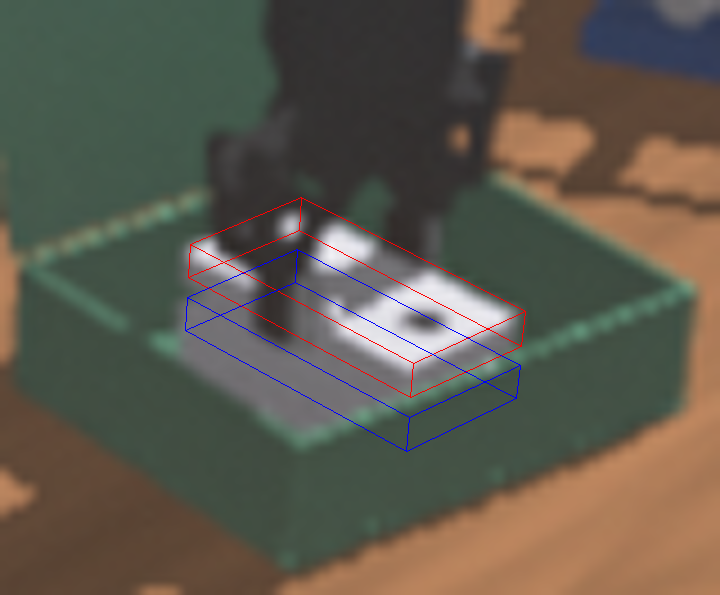

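The held plate matches the overlay. The stack's left corner shows at about x=180 against 187 for the held plate, roughly 1–2 mm. I'll nudge 0.5 mm in +x and +y and lower.

>>> apply_moves(series=[{"grip":0.05,"wx":0,"wy":0,"wz":0,"dx":0.0005,"dy":0.0005,"dz":-0.002},{"grip":0.05,"wx":0,"wy":0,"wz":0,"dx":0.0005,"dy":0.0005,"dz":-0.004},{"grip":0.05,"wx":0,"wy":0,"wz":0,"dx":0.0005,"dy":0.0005,"dz":-0.005},{"grip":0.05,"wx":0,"wy":0,"wz":0,"dx":0.0005,"dy":0.0005,"dz":-0.006},{"grip":0.05,"wx":0,"wy":0,"wz":0,"dx":0.0005,"dy":0.0005,"dz":-0.0065},{"grip":0.05,"wx":0,"wy":0,"wz":0,"dx":0.0005,"dy":0.0005,"dz":-0.007},{"grip":0.05,"wx":0,"wy":0,"wz":0,"dx":0.0005,"dy":0.0005,"dz":-0.0075},{"grip":0.05,"wx":0,"wy":0,"wz":0,"dx":0.0005,"dy":0.0005,"dz":-0.0075},{"grip":0.05,"wx":0,"wy":0,"wz":0,"dx":0.0005,"dy":0.0005,"dz":-0.0075},{"grip":0.05,"wx":0,"wy":0,"wz":0,"dx":0.0005,"dy":0.0005,"dz":-0.0075}], force=60)

```text
clock: 21.7
tcp_pos: [523.2, -253.3, 30.8]
tcp_rot: [0.0, 0.999, -0.042, 0.0]
contact_force: [-0.2, 0.8, -0.4]
finger_gap: 0.682
gripper_force: 67.8
```

>>> apply_moves(series=[{"grip":0.05,"wx":0,"wy":0,"wz":0,"dx":0,"dy":0,"dz":-0.0004},{"grip":0.05,"wx":0,"wy":0,"wz":0,"dx":0,"dy":0,"dz":-0.0008},{"grip":0.05,"wx":0,"wy":0,"wz":0,"dx":0,"dy":0,"dz":-0.001},{"grip":0.05,"wx":0,"wy":0,"wz":0,"dx":0,"dy":0,"dz":-0.001},{"grip":0.05,"wx":0,"wy":0,"wz":0,"dx":0,"dy":0,"dz":-0.001},{"grip":0.05,"wx":0,"wy":0,"wz":0,"dx":0,"dy":0,"dz":-0.001},{"grip":0.05,"wx":0,"wy":0,"wz":0,"dx":0,"dy":0,"dz":-0.001},{"grip":0.05,"wx":0,"wy":0,"wz":0,"dx":0,"dy":0,"dz":-0.001},{"grip":0.05,"wx":0,"wy":0,"wz":0,"dx":0,"dy":0,"dz":-0.001},{"grip":0.05,"wx":0,"wy":0,"wz":0,"dx":0,"dy":0,"dz":-0.001}], force=60)

```text
clock: 22.7
tcp_pos: [523.3, -253.3, 30.7]
tcp_rot: [0.0, 0.999, -0.042, 0.0]
contact_force: [-3.9, 1.1, 9.0]
finger_gap: 0.685
gripper_force: 69.1
```

Contact is clear, with +9 N on the wrist. Releasing, rising and retreating.

>>> apply_moves(series=[{"grip":0.05,"wx":0,"wy":0,"wz":0,"dx":0,"dy":0,"dz":0.0005},{"grip":0.065,"wx":0,"wy":0,"wz":0,"dx":0,"dy":0,"dz":0.0005},{"grip":0.075,"wx":0,"wy":0,"wz":0,"dx":0,"dy":0,"dz":0.0005},{"grip":0.077,"wx":0,"wy":0,"wz":0,"dx":0,"dy":0,"dz":0.0005},{"grip":0.077,"wx":0,"wy":0,"wz":0,"dx":0,"dy":0,"dz":0.0005},{"grip":0.077,"wx":0,"wy":0,"wz":0,"dx":0,"dy":0,"dz":0.01},{"grip":0.077,"wx":0,"wy":0,"wz":0,"dx":0,"dy":0,"dz":0.04},{"grip":0.077,"wx":0,"wy":0,"wz":0,"dx":0,"dy":0,"dz":0.085},{"grip":0.085,"wx":0,"wy":0,"wz":0,"dx":0,"dy":0,"dz":0.13},{"grip":0.085,"wx":0,"wy":0,"wz":0,"dx":0,"dy":0.03,"dz":0.17}], force=60)

```text
clock: 23.7
tcp_pos: [522.7, -227.7, 202.8]
tcp_rot: [0.002, 0.999, -0.046, 0.001]
contact_force: [1.3, 0.8, 0.3]
finger_gap: 0.998
gripper_force: 0.0
```

>>> apply_moves(series=[{"grip":0.085,"wx":0,"wy":0,"wz":0,"dx":0,"dy":0.045,"dz":0.02},{"grip":0.085,"wx":0,"wy":0,"wz":0,"dx":0,"dy":0.09,"dz":0.04},{"grip":0.085,"wx":0,"wy":0,"wz":0,"dx":0,"dy":0.135,"dz":0.04},{"grip":0.085,"wx":0,"wy":0,"wz":0,"dx":0,"dy":0.18,"dz":0.04},{"grip":0.085,"wx":0,"wy":0,"wz":0,"dx":0,"dy":0.225,"dz":0.04},{"grip":0.085,"wx":0,"wy":0,"wz":0,"dx":0,"dy":0.27,"dz":0.04},{"grip":0.085,"wx":0,"wy":0,"wz":0,"dx":0,"dy":0.315,"dz":0.04},{"grip":0.085,"wx":0,"wy":0,"wz":0,"dx":0,"dy":0.36,"dz":0.04},{"grip":0.085,"wx":0,"wy":0,"wz":0,"dx":0,"dy":0.4,"dz":0.04},{"grip":0.085,"wx":0,"wy":0,"wz":0,"dx":0,"dy":0.4,"dz":0.04}], force=60)

```text
clock: 24.7
tcp_pos: [521.7, 184.1, 240.7]
tcp_rot: [-0.002, 0.999, -0.038, 0.0]
contact_force: [-0.3, 0.2, -0.7]
finger_gap: 0.996
gripper_force: 0.0
```

Run:
```python
from h import *
t=capture("top");s=capture("side")
a=cv2.resize(t[140:205,375:435],None,fx=6.5,fy=6.5,interpolation=cv2.INTER_CUBIC)
b=cv2.resize(s[135:200,335:400],None,fx=6,fy=6,interpolation=cv2.INTER_CUBIC)
h=max(a.shape[0],b.shape[0]);p=lambda i:np.vstack([i,np.zeros((h-i.shape[0],i.shape[1],3),np.uint8)])
cv2.imwrite("pics/p9.png",np.hstack([p(a),p(b)]))
def bore(im,uv):
    x,y=map(int,uv);g=cv2.cvtColor(im,cv2.COLOR_BGR2GRAY).astype(float)[y-5:y+6,x-5:x+6]
    w=np.clip(150-g,0,None);yy,xx=np.mgrid[-5:6,-5:6];w[(xx**2+yy**2)>20]=0
    return np.array([x+(w*xx).sum()/w.sum(),y+(w*yy).sum()/w.sum()])
q=proj("top",rz(-.083).apply([[40,0,53],[-40,0,53]])+[522.3,-254.3,0]).round()
B=[bore(t,u) for u in q];W=[ray("top",u,53) for u in B];print(q,B,np.mean(W,0),np.arctan2(*(W[0]-W[1])[1::-1]),monitor.observe()["clock"])
```

```text
[[410. 161.]
 [408. 187.]] [array([409.44916667, 160.80333333]), array([407.97805092, 186.28446005])] [ 523.10241404 -254.24475737   53.        ] -0.07593312694344145 24.8
```

View pics/p9.png

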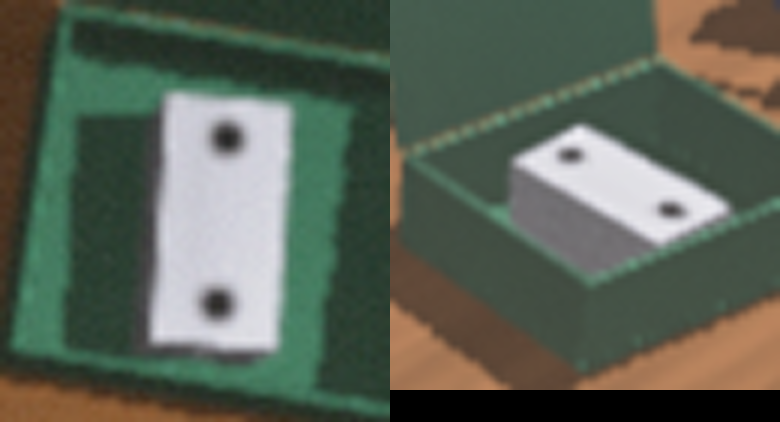

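All three plates line up within about 1 mm. The side view shows one continuous side face, the bores are up, and the lid is standing open. Handing in.

```bash
python3 -c "
from rig import *
print(arm.finish_job())"
```

```text
the job is handed in; nothing more can be done
None
```

I opened the lid onto its stop, piled both bare plates on the base plate (edges in line to about 1 mm by camera, bores up), left the reject in the rack, and handed the job in at about 25 s; no verdict came back.

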